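# Bring the trolley wheel's valve to the top

## Task

Two wheels of the gas-bottle trolley hang on bench stands. Turn the larger one, the air-filled wheel with the valve stem, until its valve stands at the top, straight above the axle, so that the tyre can be pumped; then let go and leave it at rest there. Leave the smaller solid wheel as it is.

Things in the scene. Friction and masses are not known exactly. Their poses are not given: they have to be found in the camera images.
- trolley_wheel (a joint): angle of the air-filled wheel, rad: 0 = valve straight above the axle, positive = valve tipped to the stand's -y side; starts 0.6 to 1.5. Black tyre 200 mm in diameter, 42 mm wide, flat parallel sidewalls, recessed white rim. Light friction (1 to 2 N at the tread), stays where left. Upper half free: can be pinched across its width from above and carried in an arc about the axle.
- valve_tip (a point): end of the valve stem, a 12 mm thick black and brass stem that juts from the white rim parallel to the axle, on the stand's +x side, 48 mm from the axle line; the tip is 45 mm from the wheel's middle plane, 24 mm proud of the tyre's sidewall. It turns with the wheel.
- trolley_stand: fixed blue stand of the air-filled wheel: base 140 x 130 x 12 mm, origin under its centre, on the bench. z up, x along the axle, away from the robot (yaw up to 0.5 rad). Wheel centre 125 mm straight above the origin (tyre top at 225 mm). One upright 12 mm thick, 50 mm wide, 146 mm high at x = -58 mm; the axle ends at x = 35 mm.
- castor_rim (a point): point on the front (+x) side of the other wheel, 68 mm from its axle; turns with it. Leave that wheel alone: solid black castor wheel, grey rim, no valve, 150 mm in diameter, 38 mm wide, on a like stand, axle also 125 mm up. The stands are side by side, 280 to 480 mm apart in y, either one on the left.
Not all that is in view belongs to the job. What is shaped like the trolley_stand but pink is not meant.

How it is judged:
By the outcome, as a careful person would: the job done as asked, in the order asked, and still so for the second after the job is handed in, with the robot touching nothing.
It also fails if it takes over 35 s, if anything falls off the work surface, if the arm or the gripper's body presses on something with over 40 N, if the wrist force passes 120 N, or if a joint passes its speed limit or range.

## Robot

A 6-joint arm with a two-finger parallel gripper is mounted at the origin on the work surface. World frame = base frame: x ahead of the robot, y to its left, z up, the work surface at z = 0. Lengths are in m, angles in rad, forces in N, time in s.
With the tool pointing down it reaches from about 0.3 to 0.775 m from the base axis. Payload 14.6 kg.
Tool frame: the origin (TCP) lies midway between the tips of the shut fingers; the grasp point (between the pads) lies 19 mm behind it (ctrl.tcp_to_grasp is the z of the grasp point in the tool frame, in m); z points along the fingers, y is the line along which they close (so a half turn about z gives the same grasp; the last joint's range is limited). The gripper opens to 94 mm and grips with 3 to 60 N. Pads are 16 mm wide; open, the fingers measure 119 mm over their backs; the gripper's body (75 mm by 177 mm) begins 78 mm behind the grasp point.
Start: joints at [1.099, 0.3, 1.521, -0, 1.321, -0.067], TCP at [0.217, 0.506, 0.205] pointing down, gripper open.
Joint ranges: [-3.03, 3.03], [-0.79, 2.21], [0.23, 2.52], [-1.04, 4.18], [0, 3.07], [-2.55, 2.55]. Speed limits (rad/s): [2.22, 2.22, 2.57, 3.14, 3.14, 3.14].

## Interface

Orientations are given as [roll, pitch, yaw] about the fixed x, y, z axes, in that order (R = Rz(yaw) Ry(pitch) Rx(roll)).
In Python, from station import monitor, camera, ctrl gives the robot as it stands.
- The arm moves only by the tool apply_moves, never from a script. Its argument "plan" is one flat list of numbers, 4 for each row, row after row: the shift along the tool's x, y, z in mm, then the turn about the tool's z in rad. In form: [dx, dy, dz, spin, dx, dy, dz, spin, ...]. A call has 1 to 20 rows; each row shifts and turns the commanded pose from where the row before left it, along the tool's axes as they then stand; what a row does not reach is not made up. A row lasts 1/10 s, in which the tool goes at most 50 mm and 8.59 degrees, less where a joint would pass 70% of its speed; a pose out of reach is approached as far as the arm can. A call is refused whole if a number of a shift passes 50 or a number of a turn 0.15, either way. A call with a gripper value outside its range is refused whole. "hand" is the gripper command: -1 is shut, 1 is fully open, values between are in proportion, set as the call begins (left out, the last holds). The fingers move at their own pace and stop on an object; "squeeze" is the grip in N (left out, the last holds). Time passes only in rows, so rows that do not move let the fingers close. It gives the time, the measured TCP pose, the force, the opening and the grip force at its end, in the units of the state.
- monitor.get_obs(): the state, without advancing time (a new reading comes with each control period).
- camera(name): name is "side" or "top" or "wrist"; returns a dict with "image" (480x640x3 uint8, red, green, blue), "range_z" (480x640 float32, m along the optical axis (not along the pixel's ray), 0 where there is no reading), "mtx" (3x3 intrinsics, pixels), "rvec" (rotation vector, rad) and "tvec" (3), from world to camera coordinates, as OpenCV has them. Camera axes: x right, y down, z forward; pixel columns grow to the right and rows downward; lengths in m; the calibration is good to about 2 mm. A picture is of the moment at which its call begins.
- ctrl.hand_in(): hands the job in; it is judged then, once.
The state is a dict: "time_s": time; "qpos": joint angles; "joint_vel": joint speeds; "tau": joint torques, N m; "ee_pos": TCP position; "eef_rot": TCP orientation; "force": force on the tool from outside, world axes, zero at the start; "moment": the same for the moment, N m; "grip_width": finger opening in m; "grip_force": force on a finger pad.
Only numpy, scipy, OpenCV 4.12 (cv2) and the standard library are available. Lean on these libraries where they do the work, as an engineer would, in place of code of your own. Each camera call takes 0.05 s, during which the arm holds its last target. There are 200 camera calls.

## Working session

There is one attempt and no reset: what is moved stays moved. The work goes in short steps, Python scripts to look and compute and a tool call to move; the robot and the scene stay as the last step left them, time stands still between calls to the robot, and variables do not carry over. Pictures are saved under pics/ and viewed, at most 10 in all, crops included, and the job is handed in when it is done.

Besides the shell and the picture viewer there is one more tool, called after "Emit:" by a JSON object that holds its "api" and its "payload". apply_moves: Moves the arm, as the interface text tells. Its arguments: {"type":"object","properties":{"plan":{"type":"array","items":{"type":"number"}},"hand":{"type":"number"},"squeeze":{"type":"number"}},"required":["plan"]}

```bash
mkdir -p pics; cat > h.py <<'E'
import numpy as np,cv2
from station import monitor,camera,ctrl
def snap(n,tag):
    c=camera(n);cv2.imwrite(f'pics/{tag}.png',c['image'][:,:,::-1]);np.savez(f'{tag}.npz',**c);return c
def cloud(c):
    d=c['range_z'];v,u=np.mgrid[:480,:640];K=c['mtx'];R=cv2.Rodrigues(np.array(c['rvec'],float))[0]
    p=np.stack([(u-K[0,2])/K[0,0]*d,(v-K[1,2])/K[1,1]*d,d],-1)
    return (p-np.ravel(c['tvec']))@R
E
python3 - <<'E'
from h import *
o=monitor.get_obs();print(o)
for n in('side','top'):
    c=snap(n,n+'0');R=cv2.Rodrigues(np.array(c['rvec'],float))[0];print(n,-R.T@np.ravel(c['tvec']),R[2])
E
```

```text
{'time_s': 0.0, 'qpos': array([ 1.09939175e+00,  3.00441303e-01,  1.52155834e+00, -6.04344807e-05,
        1.32069574e+00, -6.66142483e-02]), 'joint_vel': array([-1.74844718e-03, -6.25662266e-04,  1.54801664e-05,  3.92808572e-04,
        4.27661408e-04,  6.38472787e-04]), 'tau': array([ 2.53477401e-04, -5.31809986e+01, -3.52732050e+01,  7.08064903e-02,
        2.44740327e-02, -6.79042205e-05]), 'ee_pos': array([0.21651366, 0.50531532, 0.20491229]), 'eef_rot': array([-3.14048847e+00, -1.49953546e-05,  2.73681730e+00]), 'force': array([-0.32473251,  0.14998948, -0.81161789]), 'moment': array([ 0.00196512,  0.01593341, -0.03405068]), 'grip_force': 0.0, 'grip_width': 0.0942168723324268}
side [ 0.22093985 -1.12389737  0.88368995] [ 0.19634612  0.80301027 -0.56269238]
top [ 0.3063494  -0.05434468  1.16406103] [ 0.18217264  0.00890377 -0.98322625]
```

View pics/side0.png

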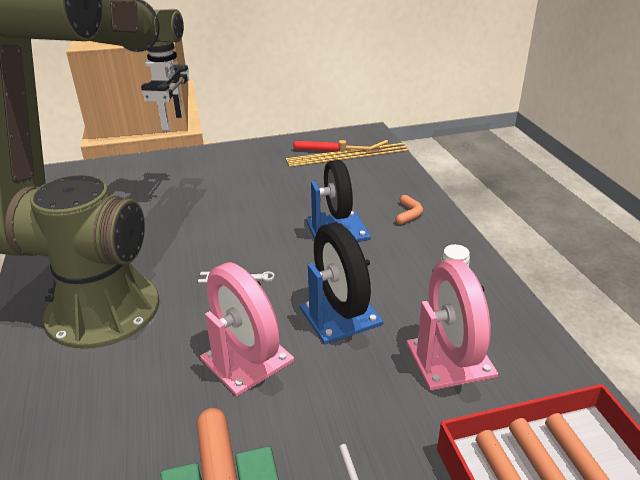

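View pics/top0.png

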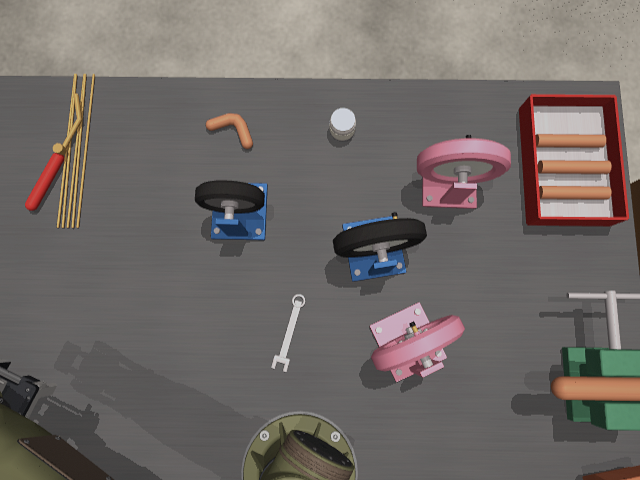

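The larger blue-stand wheel is at top px (380,238), with its valve at about (394,215) in the top view and (367,262) in the side view. The castor is at (230,197) in the top view. Next I'll measure the wheel.

```bash
cat > m.py <<'E'
from h import *
import sys
def meas(cs,c0=None):
    # tyre: dark points in combined cloud near wheel
    P=[];V=[]
    for c in cs:
        p=cloud(c).reshape(-1,3);im=c['image'].reshape(-1,3).astype(int);ok=c['range_z'].ravel()>0
        P.append(p[ok]);V.append(im[ok])
    return np.vstack(P),np.vstack(V)
E
python3 - <<'E'
from h import *
T=dict(np.load('top0.npz'));S=dict(np.load('side0.npz'))
pt=cloud(T);ps=cloud(S)
print('valve top',np.round(pt[211:219,390:400:3],3).tolist())
print('valve side',np.round(ps[259:266,364:371:2],3).tolist())
c0=pt[238,380];print(c0)
def blue(c): 
    i=c['image'].astype(int);return (i[...,2]>i[...,0]+50)&(i[...,2]>i[...,1]+25)
B=[]
for c,p in((T,pt),(S,ps)):
    q=p[blue(c)];q=q[(np.hypot(*(q[:,:2]-c0[:2]).T)<.15)&(q[:,2]<.03)&(q[:,2]>0.004)];B.append(q)
    print(len(q),np.median(q[:,2]),cv2.minAreaRect(q[:,:2].astype(np.float32)))
q=np.vstack(B);print('both',cv2.minAreaRect(q[:,:2].astype(np.float32)))
D=[]
for c,p in((T,pt),(S,ps)):
    i=c['image'].max(-1);q=p[(i<70)&(p[...,2]>.16)&(p[...,2]<.24)&(np.hypot(p[...,0]-c0[0],p[...,1]-c0[1])<.13)]
    print('tyre',len(q),q[:,2].max(),cv2.minAreaRect(q[:,:2].astype(np.float32)));D.append(q)
    t=q[q[:,2]>.205];print(cv2.minAreaRect(t[:,:2].astype(np.float32)))
for n,c,(u,v) in(('t',T,(394,215)),('s',S,(366,262))):
    r=80 if n=='t' else 90
    im=c['image'][v-50:v+60,u-75:u+70,::-1];cv2.imwrite(f'pics/crop_{n}.png',cv2.resize(im,None,fx=5,fy=5,interpolation=cv2.INTER_CUBIC))
E
python3 -c "
import cv2,numpy as np
a=cv2.imread('pics/crop_t.png');b=cv2.imread('pics/crop_s.png')
o=cv2.resize(np.vstack([a,b]),None,fx=.54,fy=.54);cv2.imwrite('pics/crops.png',o);print(o.shape)"
```

```text
valve top [[[0.598, -0.209, 0.002], [0.599, -0.217, -0.0], [0.599, -0.224, 0.001], [0.599, -0.232, -0.0]], [[0.596, -0.209, 0.002], [0.596, -0.217, 0.002], [0.596, -0.224, 0.002], [0.597, -0.232, 0.001]], [[0.595, -0.21, -0.003], [0.554, -0.194, 0.162], [0.554, -0.201, 0.162], [0.594, -0.232, -0.001]], [[0.591, -0.21, -0.0], [0.552, -0.195, 0.16], [0.552, -0.201, 0.16], [0.59, -0.231, 0.005]], [[0.589, -0.21, -0.002], [0.549, -0.194, 0.164], [0.55, -0.201, 0.16], [0.589, -0.232, -0.001]], [[0.586, -0.209, 0.002], [0.548, -0.195, 0.158], [0.548, -0.201, 0.16], [0.586, -0.231, 0.003]], [[0.582, -0.208, 0.01], [0.546, -0.195, 0.16], [0.546, -0.201, 0.161], [0.585, -0.232, -0.001]], [[0.58, -0.209, 0.007], [0.544, -0.195, 0.16], [0.543, -0.201, 0.162], [0.582, -0.231, 0.0]]]
valve side [[[0.533, -0.228, 0.191], [0.623, 0.012, 0.004], [0.554, -0.193, 0.162], [0.632, 0.009, 0.004]], [[0.532, -0.233, 0.193], [0.548, -0.199, 0.165], [0.553, -0.196, 0.162], [0.632, 0.01, 0.0]], [[0.531, -0.236, 0.192], [0.547, -0.202, 0.165], [0.552, -0.199, 0.162], [0.632, 0.008, -0.001]], [[0.53, -0.239, 0.
[... 591 characters left out ...]
842356324195862), (0.142038032412529, 0.13734674453735352), 10.223816871643066)
both ((0.5039520859718323, -0.16905725002288818), (0.14327813684940338, 0.13700851798057556), 9.356538772583008)
tyre 1856 0.23035777169296734 ((0.5161685943603516, -0.16567279398441315), (0.06470637768507004, 0.18598636984825134), 9.959402084350586)
((0.5052594542503357, -0.16877007484436035), (0.041633814573287964, 0.12529855966567993), 10.129404067993164)
tyre 1618 0.22941152752387872 ((0.5153407454490662, -0.1734216809272766), (0.06617724895477295, 0.17902497947216034), 10.241241455078125)
((0.5030241012573242, -0.1724352240562439), (0.04151183366775513, 0.11738292127847672), 10.916207313537598)
(594, 392, 3)
```

View pics/crops.png

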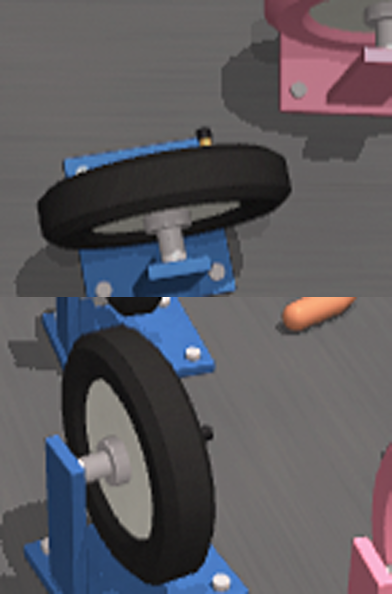

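Stand origin is about (0.505, -0.1685) with yaw 0.175. The valve is at about (0.550, -0.198, 0.156), so the wheel angle is about 0.88. I'll grasp the tyre 0.44 rad before the top and carry it to 0.44 rad past it. First I raise and spin the tool.

Emit:
{"api": "apply_moves", "payload": {"plan": [0,0,-13,0.1,0,0,-13,0.1,0,0,-13,0.1,0,0,-13,0.1,0,0,-13,0.1,0,0,-13,0.1,0,0,-13,0.1,0,0,-13,0.1,0,0,-13,0.1,0,0,-13,0.091], "hand": 1}}

```text
time_s: 1.1
ee_pos: [0.2166, 0.5054, 0.3356]
eef_rot: [-3.141, 0.001, 1.742]
force: [-0.2, -0.3, -0.4]
grip_width: 0.0938
grip_force: 0.0
```

Emit:
{"api": "apply_moves", "payload": {"plan": [-37.5,8.4,0,0,-37.5,8.4,0,0,-37.5,8.4,0,0,-37.5,8.4,0,0,-37.5,8.4,0,0,-37.5,8.4,0,0,-37.5,8.4,0,0,-37.5,8.4,0,0,-37.5,8.4,0,0,-37.5,8.4,0,0,-37.5,8.4,0,0,-37.5,8.4,0,0,-37.5,8.4,0,0,-37.5,8.4,0,0,-37.5,8.4,0,0,-37.5,8.4,0,0,-37.5,8.4,0,0,-37.5,8.4,0,0,-37.5,8.4,0,0,-37.5,8.4,0,0]}}

```text
time_s: 3.1
ee_pos: [0.5129, -0.2053, 0.3351]
eef_rot: [-3.141, -0.0, 1.746]
force: [0.7, -0.1, 0.8]
grip_width: 0.0939
grip_force: 0.0
```

Emit:
{"api": "apply_moves", "payload": {"plan": [0,0,0,0,0,0,0,0]}}

```text
time_s: 3.3
ee_pos: [0.5125, -0.204, 0.3347]
eef_rot: [-3.14, -0.001, 1.745]
force: [-0.5, 0.8, 0.2]
grip_width: 0.0938
grip_force: 0.0
```

Emit:
{"api": "apply_moves", "payload": {"plan": [-1,-1,20,0,0,0,20,0,0,0,20,0,0,0,20,0,0,0,20,0,0,0,15,0,0,0,12,0,0,0,12,0,0,0,10,0,0,0,0,0]}}

```text
time_s: 4.3
ee_pos: [0.5114, -0.2045, 0.1853]
eef_rot: [-3.14, -0.001, 1.746]
force: [0.3, 0.3, -0.2]
grip_width: 0.0937
grip_force: 0.0
```

Emit:
{"api": "apply_moves", "payload": {"plan": [0,0,0,0,0,0,0,0,0,0,0,0,0,0,0,0,0,0,0,0,0,0,0,0,0,0,0,0,0,0,0,0], "hand": -1, "squeeze": 15}}

```text
time_s: 5.1
ee_pos: [0.5119, -0.2049, 0.1865]
eef_rot: [3.141, 0.0, 1.746]
force: [0.9, -0.2, 0.7]
grip_width: 0.0424
grip_force: 15.0
```

Emit:
{"api": "apply_moves", "payload": {"plan": [3.6,0,-1.6,0,3.6,0,-1.4,0,3.6,0,-1.3,0,3.7,0,-1.1,0,3.8,0,-0.9,0,3.8,0,-0.8,0,3.8,0,-0.6,0,3.9,0,-0.4,0,3.8,0,-0.3,0,3.9,0,-0.1,0,3.9,0,0.1,0,3.8,0,0.3,0,3.9,0,0.4,0,3.8,0,0.6,0,3.8,0,0.8,0,3.8,0,0.9,0,3.7,0,1.1,0,3.6,0,1.3,0,3.6,0,1.4,0,3.6,0,1.6,0]}}

```text
time_s: 7.1
ee_pos: [0.4987, -0.1306, 0.1866]
eef_rot: [3.141, -0.0, 1.746]
force: [1.2, -1.5, 5.6]
grip_width: 0.0418
grip_force: 15.0
```

```bash
cat > v.py <<'E'
from h import *
import sys
tag=sys.argv[1]
O=np.array([.505,-.1685,.125]);a=.175
X=np.array([np.cos(a),np.sin(a),0]);Y=np.array([-np.sin(a),np.cos(a),0])
crops=[]
for n in('top','side'):
    c=snap(n,tag+n);p=cloud(c)-O;x=p@X;y=p@Y;z=p[...,2]
    m=(x>.030)&(x<.048)&(np.hypot(y,z)<.075)&(np.hypot(y,z)>.03)&(c['range_z']>0)
    print(n,m.sum(),[np.round(np.percentile(k[m],[5,50,95]),4).tolist() for k in(x,y,z)] if m.sum() else '')
    K=c['mtx'];q=cv2.projectPoints((O+[0,0,.03])[None],np.array(c['rvec'],float),np.array(c['tvec'],float),K,None)[0].ravel().astype(int)
    crops.append(cv2.resize(c['image'][max(q[1]-60,0):q[1]+60,q[0]-60:q[0]+60,::-1],(400,400),interpolation=cv2.INTER_CUBIC))
cv2.imwrite(f'pics/{tag}.png',np.hstack(crops))
E
python3 v.py a
```

```text
top 0 
side 12 [[0.0388, 0.0406, 0.044], [-0.0107, -0.0077, -0.0015], [0.0492, 0.0527, 0.0563]]
```

View pics/a.png

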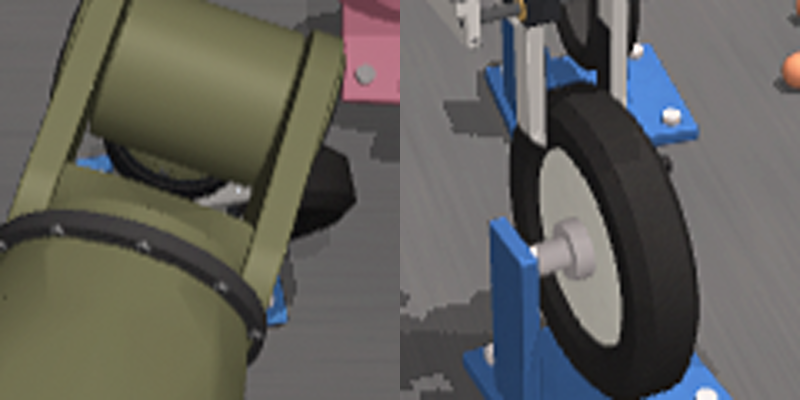

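Side view: the valve sits at about px (668,165) in the crop, close to the top. I'll release, lift clear and measure without the arm in the way.

Emit:
{"api": "apply_moves", "payload": {"plan": [0,0,0,0,0,0,0,0,0,0,0,0,0,0,0,0,0,0,0,0,0,0,0,0,0,0,0,0], "hand": 1}}

```text
time_s: 7.9
ee_pos: [0.4988, -0.1311, 0.1864]
eef_rot: [-3.142, -0.0, 1.746]
force: [0.8, 0.7, 0.8]
grip_width: 0.0925
grip_force: 0.0
```

Emit:
{"api": "apply_moves", "payload": {"plan": [0,0,-10,0,0,0,-15,0,0,0,-20,0,0,0,-20,0,0,0,-20,0,0,0,-20,0,0,0,-20,0,0,0,-20,0,30,0,0,0,40,0,0,0,40,0,0,0,40,0,0,0,40,0,0,0,40,0,0,0,40,0,0,0,0,0,0,0]}}

```text
time_s: 9.5
ee_pos: [0.4508, 0.1381, 0.3323]
eef_rot: [3.141, -0.001, 1.75]
force: [0.6, -0.8, 0.3]
grip_width: 0.0939
grip_force: 0.0
```

```bash
python3 v.py b
```

```text
top 36 [[0.0321, 0.0389, 0.0446], [-0.0086, -0.0031, 0.0011], [0.0489, 0.0522, 0.0533]]
side 12 [[0.0379, 0.042, 0.0442], [-0.0105, -0.0058, -0.002], [0.0454, 0.0526, 0.0562]]
```

View pics/b.png

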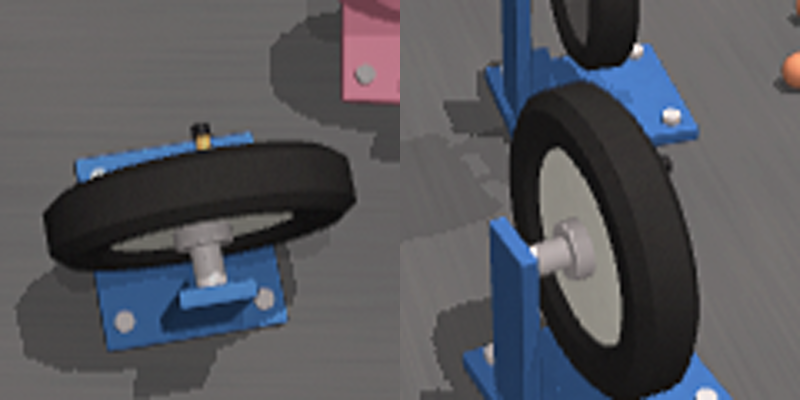

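Top view: valve at crop px (202,135), about 3 mm to the -y side. I'll refine the centre with a tyre fit in the same camera frame, and grab the wrist view too.

```bash
cat > f.py <<'E'
from h import *
from scipy.optimize import least_squares
O=np.array([.505,-.1685,.125])
def run(n,N=6):
    cs=[camera(n) for _ in range(N)];P=np.mean([cloud(c) for c in cs],0);im=np.mean([c['image'] for c in cs],0)
    sd=np.std([c['range_z'] for c in cs],0);g=(sd<.01)&(cs[0]['range_z']>0)
    # yaw & centre from base rectangle
    b=g&(im[...,2]>im[...,0]+50)&(im[...,2]>im[...,1]+25)&(np.abs(P[...,2]-.012)<.006)&(np.linalg.norm(P[...,:2]-O[:2],axis=-1)<.11)
    r=cv2.minAreaRect(P[b][:,:2].astype(np.float32));a=np.radians(r[2]);a=a if a<.8 else a-np.pi/2
    # tyre as cylinder surface of radius .1 (tread) with yaw
    t=g&(im.max(-1)<75)&(np.linalg.norm(P[...,:2]-O[:2],axis=-1)<.11)&(P[...,2]>.15)
    Q=P[t]
    def loc(p,a,O): 
        d=p-O;return d[...,0]*np.cos(a)+d[...,1]*np.sin(a),-d[...,0]*np.sin(a)+d[...,1]*np.cos(a),d[...,2]
    x,y,z=loc(Q,.177,O);k=(abs(x)<.016)&(np.hypot(y,z)>.09);T=Q[k]
    f=least_squares(lambda s:np.hypot(loc(T,.177,O)[1]-s[0],loc(T,.177,O)[2]-s[1])-.1,[0,0],loss='soft_l1',f_scale=.002)
    X,Y,Z=loc(P,.177,O)
    m=g&(X>.026)&(X<.046)&(np.hypot(Y,Z)<.075)&(np.hypot(Y,Z)>.03)
    print(n,'rect',np.round(r[0],4),np.round(r[1],4),round(a,4),'tread dy,dz',np.round(f.x,4),len(T),'valve y',np.round([np.min(Y[m]),np.median(Y[m]),Y[m].max(),Y[m].mean()],4),'z',np.round(np.median(Z[m]),4),'rectc local',np.round(loc(np.array([*r[0],0]),.177,O)[1],4),
     'sidewall y-extent',np.round([y.min(),y.max()],4))
run('top');run('side')
c=snap('wrist','w0')
E
python3 f.py
```

```text
top rect [ 0.5056 -0.1682] [0.1394 0.1288] 0.1762 tread dy,dz [ 0.     -0.0005] 1406 valve y [-0.0092 -0.0034  0.0015 -0.0035] z 0.0526 rectc local 0.0002 sidewall y-extent [-0.0958  0.0964]
side rect [ 0.5032 -0.1691] [0.1398 0.1293] 0.1748 tread dy,dz [0.0016 0.0008] 1012 valve y [-0.0086 -0.0071 -0.0017 -0.0062] z 0.0527 rectc local -0.0003 sidewall y-extent [-0.097   0.0859]
```

The valve is about 3.7 mm off, so the angle is about +0.075 rad. I'll regrasp and nudge it about 6.5 mm along the arc.

Emit:
{"api": "apply_moves", "payload": {"plan": [-30,0,0,0,-40,0,0,0,-40,0,0,0,-40,0,0,0,-40,0,0,0,-40,0,0,0,-30,0,0,0,-19,0,0,0,0,-1,0,0,0,0,20,0,0,0,20,0,0,0,20,0,0,0,20,0,0,0,20,0,0,0,15,0,0,0,12,0,0,0,10,0,0,0,8,0,0,0,0,0]}}

```text
time_s: 12.15
ee_pos: [0.4991, -0.1398, 0.1857]
eef_rot: [-3.141, -0.001, 1.746]
force: [-0.1, -1.0, 0.7]
grip_width: 0.0939
grip_force: 0.0
```

Emit:
{"api": "apply_moves", "payload": {"plan": [0,0,0,0,0,0,0,0,0,0,0,0,0,0,0,0,0,0,0,0,0,0,0,0,0,0,0,0,0,0,0,0], "hand": -1, "squeeze": 15}}

```text
time_s: 12.95
ee_pos: [0.5004, -0.14, 0.1865]
eef_rot: [3.139, 0.0, 1.746]
force: [11.7, 1.1, -4.9]
grip_width: 0.0419
grip_force: 15.0
```

Emit:
{"api": "apply_moves", "payload": {"plan": [1.2,0,0.5,0,1.2,0,0.5,0,1.2,0,0.5,0,1.2,0,0.5,0,1.2,0,0.6,0,0,0,0,0,0,0,0,0]}}

```text
time_s: 13.65
ee_pos: [0.4994, -0.1344, 0.1845]
eef_rot: [3.139, 0.002, 1.746]
force: [8.9, -0.3, 0.5]
grip_width: 0.0417
grip_force: 15.0
```

Emit:
{"api": "apply_moves", "payload": {"plan": [0,0,0,0,0,0,0,0,0,0,0,0,0,0,0,0,0,0,0,0,0,0,0,0,0,0,0,0], "hand": 1}}

```text
time_s: 14.35
ee_pos: [0.4983, -0.1342, 0.1838]
eef_rot: [-3.142, -0.0, 1.746]
force: [-0.2, 0.7, -0.0]
grip_width: 0.0926
grip_force: 0.0
```

Emit:
{"api": "apply_moves", "payload": {"plan": [0,0,-10,0,0,0,-15,0,0,0,-20,0,0,0,-20,0,0,0,-20,0,0,0,-20,0,0,0,-20,0,0,0,-20,0,30,0,0,0,40,0,0,0,40,0,0,0,40,0,0,0,40,0,0,0,40,0,0,0,40,0,0,0,0,0,0,0]}}

```text
time_s: 15.95
ee_pos: [0.4503, 0.135, 0.3297]
eef_rot: [3.141, -0.001, 1.75]
force: [0.3, -0.7, -0.2]
grip_width: 0.0941
grip_force: 0.0
```

```bash
python3 f.py; python3 v.py c
```

```text
top rect [ 0.5057 -0.1682] [0.1394 0.1288] 0.1751 tread dy,dz [-0.     -0.0005] 1421 valve y [-0.0066 -0.0007  0.0043 -0.0008] z 0.0523 rectc local 0.0002 sidewall y-extent [-0.0959  0.0971]
side rect [ 0.5035 -0.1695] [0.1394 0.1302] 0.1779 tread dy,dz [0.0018 0.0008] 1014 valve y [-0.0056 -0.0043  0.0005 -0.0035] z 0.0521 rectc local -0.0008 sidewall y-extent [-0.096   0.0863]
top 39 [[0.0319, 0.0384, 0.0445], [-0.0056, -0.0005, 0.0041], [0.0477, 0.0516, 0.055]]
side 9 [[0.0403, 0.0418, 0.0435], [-0.0063, -0.0035, -0.0001], [0.0482, 0.0524, 0.0553]]
```

View pics/c.png

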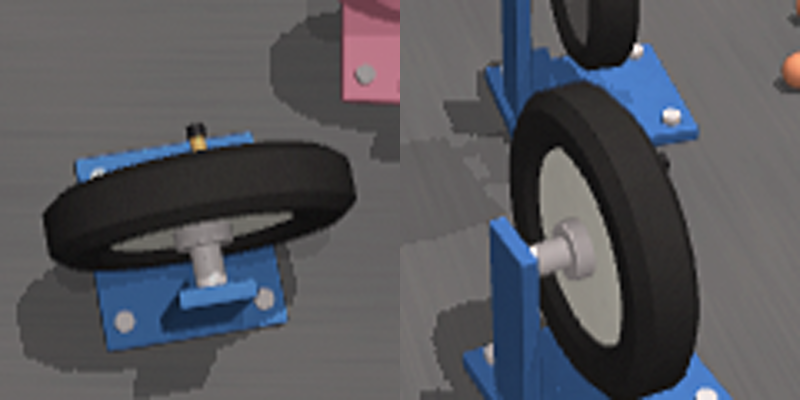

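The valve is now within about 1 mm of straight above the axle (about 0.02 rad). The arm is clear, and the castor wheel was not touched. Handing in.

```bash
python3 -c "
from station import ctrl;print(ctrl.hand_in())"
```

```text
the job is handed in; nothing more can be done
None
```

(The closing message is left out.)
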